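# Load the sample heater and switch it on past its safety stop

## Robot

A 6-joint arm with a two-finger parallel gripper is mounted at the origin on the work surface. World frame = base frame: x ahead of the robot, y to its left, z up, the work surface at z = 0. Lengths are in m, angles in rad, forces in N, time in s.
With the tool pointing down it reaches from about 0.35 to 0.775 m from the base axis. Payload 7.3 kg.
Tool frame: the origin (TCP) lies between the finger pads; the fingertips stand 8 mm ahead of it and the grasp point (between the pads) lies 11 mm behind it (robot.nose_length is the distance from the TCP to the fingertips, in m); z points along the fingers, y is the line along which they close (so a half turn about z gives the same grasp; the last joint's range is limited). The gripper opens to 92 mm and grips with 3 to 60 N. Pads are 19 mm wide; open, the fingers measure 130 mm over their backs; the gripper's body (75 mm by 190 mm) begins 47 mm behind the grasp point.
Start: joints at [-0.146, 0.342, 1.524, -0, 1.275, -0.146], TCP at [0.525, 0, 0.235] pointing down, gripper open.
Joint ranges: [-2.53, 2.53], [-0.77, 2.02], [0.04, 2.7], [-1, 4.14], [0.28, 2.66], [-3.11, 3.11]. Speed limits (rad/s): [2.57, 2.57, 3.14, 3.14, 3.14, 3.14].

## Interface

Orientations are given as [roll, pitch, yaw] about the fixed x, y, z axes, in that order (R = Rz(yaw) Ry(pitch) Rx(roll)).
In Python, from cell import robot gives the robot as it stands. The module is installed in compiled form; this text tells all that it offers.
- The arm moves only by the shell command python3 -m jog 'ROWS' [FORCE]. ROWS is JSON, a list that holds one entry, the list of rows, each a list of 5 numbers: the gripper's target within -1 to 1 (fully open at 1, half-way at 0, shut at -1), then the shift along the tool's x, y, z in m, then the turn about the tool's z in rad. A call has 1 to 5 rows; each row is the pose to reach, as a shift and turn from the pose commanded when the call began, along the tool's axes at that moment; what a row does not reach only later rows make up. A row lasts 1/12 s, in which the tool goes at most 41.7 mm and 7.16 degrees, less where a joint would pass 70% of its speed; a pose out of reach is approached as far as the arm can. A call with a gripper value outside its range is refused whole. The fingers move at their own pace and stop on an object; FORCE is the grip in N (left out, the last holds). Time passes only in rows, so rows that repeat a pose let the fingers close. It gives the time, the measured TCP pose, the force, the opening and the grip force at its end, in the units of the state.
- robot.observe(): the state, without advancing time (a new reading comes with each control period).
- robot.read_camera(name): name is "scene" or "side" or "wrist"; returns the picture (420x560x3 uint8, red, green, blue); there is no depth.
- robot.camera_model(name): a dict with "camera_matrix" (3x3 intrinsics, pixels), "position" and "attitude" of the camera in the world; the wrist camera has in their place "mount" (4x4, takes a point from camera to tool coordinates, whose origin is the TCP and whose axes are the flange's). Camera axes: x right, y down, z forward; pixel columns grow to the right and rows downward; lengths in m; the calibration is good to about 2 mm. A picture is of the moment at which its call begins: read the wrist's pose just before it. camera_model takes no time and is no camera call.
- robot.hand_in(): hands the job in; it is judged then, once.
The state is a dict: "time": time; "qpos": joint angles; "qvel": joint speeds; "joint_efforts": joint torques, N m; "tool_pos": TCP position; "tool_rot": TCP orientation; "contact_force": force on the tool from outside, world axes, zero at the start; "torque": the same for the moment, N m; "opening": finger opening in m; "grip_force": force on a finger pad.
Only numpy, scipy, OpenCV 4.12 (cv2) and the standard library are available. Lean on these libraries where they do the work, as an engineer would, in place of code of your own. Each camera call takes 0.05 s, during which the arm holds its last target. There are 200 camera calls.

## Task

Two wells of the sample heater are empty: lower the two spare jars from the bench into them, upright and down to the bottom, without dropping them. When all four wells hold a jar, switch the heater on: push its safety knob in and turn it clockwise past the stop as far as it goes, without forcing it against the stop, then let it spring out and let go. Leave the other things on the bench alone.

Things in the scene. Friction and masses are not known exactly. Their poses are not given: they have to be found in the camera images.
- jar_1_mid (a point): one of four identical sample jars: upright steel cylinder, diameter 40, height 70, black screw lid on top (top 14 mm), 0.14 kg give or take 30 %. The point is its centre, half-way up (35 above its underside), z up. Two jars stand in wells of the heater at the start, the two spares stand on the bench
- jar_2_mid (a point): one of four identical sample jars: upright steel cylinder, diameter 40, height 70, black screw lid on top (top 14 mm), 0.14 kg give or take 30 %. The point is its centre, half-way up (35 above its underside), z up. Two jars stand in wells of the heater at the start, the two spares stand on the bench
- jar_3_mid (a point): one of four identical sample jars: upright steel cylinder, diameter 40, height 70, black screw lid on top (top 14 mm), 0.14 kg give or take 30 %. The point is its centre, half-way up (35 above its underside), z up. Two jars stand in wells of the heater at the start, the two spares stand on the bench
- jar_4_mid (a point): one of four identical sample jars: upright steel cylinder, diameter 40, height 70, black screw lid on top (top 14 mm), 0.14 kg give or take 30 %. The point is its centre, half-way up (35 above its underside), z up. Two jars stand in wells of the heater at the start, the two spares stand on the bench
- heater: steel bench heater, 200 deep, 250 wide, 105 high. Flat aluminium top plate (100 x 250, 105 above the bench) with a row of four wells; in front of it, nearest the robot, a control panel that slopes down 25 degrees to the front, nothing above it. Origin: bench level, 40 in front of the row's middle; x to its rear, away from the panel, y along the row, z up
- well_1 (a point): well 1 of four, 56 apart in one row, 84 to the +y side of the heater's middle. The point is where the centre of a jar lies when it stands in this well. Round vertical hole, diameter 48, depth 28, mouth 7 below the point; a seated jar stands 42 out of the plate. Axes as the heater's
- well_2 (a point): well 2 of four, 56 apart in one row, 28 to the +y side of the heater's middle. The point is where the centre of a jar lies when it stands in this well. Round vertical hole, diameter 48, depth 28, mouth 7 below the point; a seated jar stands 42 out of the plate. Axes as the heater's
- well_3 (a point): well 3 of four, 56 apart in one row, 28 to the -y side of the heater's middle. The point is where the centre of a jar lies when it stands in this well. Round vertical hole, diameter 48, depth 28, mouth 7 below the point; a seated jar stands 42 out of the plate. Axes as the heater's
- well_4 (a point): well 4 of four, 56 apart in one row, 84 to the -y side of the heater's middle. The point is where the centre of a jar lies when it stands in this well. Round vertical hole, diameter 48, depth 28, mouth 7 below the point; a seated jar stands 42 out of the plate. Axes as the heater's
- knob_grip (a point): black safety knob on the sloping panel, its axis 25 degrees from vertical. Point: on the axis, amid the bar grip, 43 off the panel when out. z: out of the panel along the axis; x: along the bar to its white pointer line; y: across it (pinch along y). Moves and turns with the knob. Bar 44 long, 14 thick, 11 above to 22 below the point, on a round skirt of diameter 52
- knob_push (a joint): how far the knob is pushed in along its axis, m: 0 out, 0.007 fully in. A spring pushes it out: 4 N to start moving, 8 N fully in
- knob_turn (a joint): how far the knob is turned, rad: 0 off (pointer up the slope), growing clockwise as seen facing the panel, 1.5 at the end stop (pointer about level). Starts near off, at 0 to 0.15. Light friction (0.05 N m) holds it where it is left. Safety stop: from 0.43 to 1.07 the knob turns only while pushed in at least 0.005; outside that range it springs out by itself
- tape: bystander, to be left alone: roll of paper tape lying flat, outside diameter 90, inside 72, height 24 (mm); origin: centre of its underside
- tin: bystander, to be left alone: low closed tin, diameter 72, height 30 (too wide for a well) (mm); origin: centre of its underside
- case: bystander, to be left alone: green plastic tool case lying flat, 100 x 190 x 49 high (mm); origin: centre of its underside
- wrench: bystander, to be left alone: wrench lying flat, on the bench well to the side
- screwdriver: bystander, to be left alone: screwdriver lying flat, on the bench well to the side
- gasket: bystander, to be left alone: flat steel clamp ring, outside diameter 64, height 12 (mm); origin: centre of its underside
- jar_1: the same jar as jar_1_mid; origin: centre of its underside
- jar_2: the same jar as jar_2_mid; origin: centre of its underside
- jar_3: the same jar as jar_3_mid; origin: centre of its underside
- jar_4: the same jar as jar_4_mid; origin: centre of its underside

How it is judged:
By the outcome, as a careful person would: the job done as asked, in the order asked, and still so for the second after the job is handed in, with the robot touching nothing.
It also fails if it takes over 67 s, if anything falls off the work surface, if the arm or the gripper's body presses on something with over 40 N, if the wrist force passes 120 N, or if a joint passes its speed limit or range.

## Working session

There is one attempt and no reset: what is moved stays moved. The work goes in short steps, Python scripts to look and compute and a shell command to move; the robot and the scene stay as the last step left them, time stands still between calls to the robot, and variables do not carry over. Pictures are saved under pics/ and viewed, at most 11 in all, crops included, and the job is handed in when it is done.

```bash
mkdir -p pics; cat > h.py <<'E'
import numpy as np, cv2
from cell import robot
from scipy.spatial.transform import Rotation as R
def rot(a):
    a=np.array(a)
    return a if a.shape==(3,3) else (R.from_quat(a).as_matrix() if a.size==4 else R.from_euler('xyz',a).as_matrix())
def cam(n):
    m=robot.camera_model(n); K=np.array(m['camera_matrix'])
    if 'mount' in m:
        s=robot.observe(); T=np.eye(4); T[:3,:3]=rot(s['tool_rot']); T[:3,3]=s['tool_pos']
        T=T@np.array(m['mount']); return K,T[:3,:3],T[:3,3]
    return K,rot(m['attitude']),np.array(m['position'])
def shot(n,f=None):
    c=cam(n); im=robot.read_camera(n)
    if f: cv2.imwrite('pics/'+f,im[:,:,::-1])
    np.savez('pics/'+(f or n)+'.npz',im=im,K=c[0],R=c[1],p=c[2])
    return im,c
def ray(c,u,v):
    d=c[1]@np.linalg.inv(c[0])@np.array([u,v,1.]); return d/np.linalg.norm(d)
def onz(c,u,v,z):
    d=ray(c,u,v); return c[2]+d*(z-c[2][2])/d[2]
def proj(c,P):
    q=c[0]@(c[1].T@(np.array(P)-c[2])); return q[:2]/q[2]
def load(f):
    z=np.load('pics/'+f+'.npz'); return z['im'],(z['K'],z['R'],z['p'])
E
python3 - <<'E'
from h import *
s=robot.observe(); print(s)
for n in ('scene','side'): print(robot.camera_model(n)['attitude'],robot.camera_model(n)['position'])
print(robot.camera_model('wrist'))
a=[shot(n,n+'0.png')[0] for n in('scene','side','wrist')]
E
```

```text
{'time': 0.0, 'qpos': array([-1.46008677e-01,  3.42692118e-01,  1.52506683e+00, -3.27521748e-05,
        1.27541992e+00, -1.45989775e-01]), 'qvel': array([-8.41279228e-04, -1.34267972e-03, -1.64053354e-04, -5.01342104e-05,
       -1.08644001e-03,  1.22500970e-03]), 'joint_efforts': array([ 7.61924657e-04, -4.31245601e+01, -2.44219762e+01,  7.17750052e-02,
        5.59406646e-02, -1.04314388e-04]), 'tool_pos': array([5.24573445e-01, 7.06097417e-05, 2.34043470e-01]), 'tool_rot': array([-3.14001876e+00, -1.99763769e-04,  1.57078683e+00]), 'contact_force': array([-0.72003869, -0.52233056,  0.40207788]), 'torque': array([ 0.02103165, -0.00233409,  0.02000171]), 'grip_force': 0.0, 'opening': 0.0915747132004719}
[-2.1929702  -0.01441614  0.87243311] [ 1.47329039 -0.78771787  0.9994045 ]
[-2.06499351 -0.0192204  -2.86180478] [0.21319126 1.14301815 0.74027162]
{'camera_matrix': array([[362.63487818,   0.        , 278.21163781],
       [  0.        , 362.63487818, 207.10084154],
       [  0.        ,   0.        ,   1.        ]]), 'mount': array([[-5.86929101e-04, -9.62630186e-01, -2.70818723e-01,
         7.30693460e-02],
       [ 9.99999784e-01, -6.44863967e-04,  1.24941678e-04,
        -1.38661787e-04],
       [-2.94913866e-04, -2.70818591e-01,  9.62630357e-01,
        -1.51339744e-01],
       [ 0.00000000e+00,  0.00000000e+00,  0.00000000e+00,
         1.00000000e+00]])}
```

View pics/scene0.png

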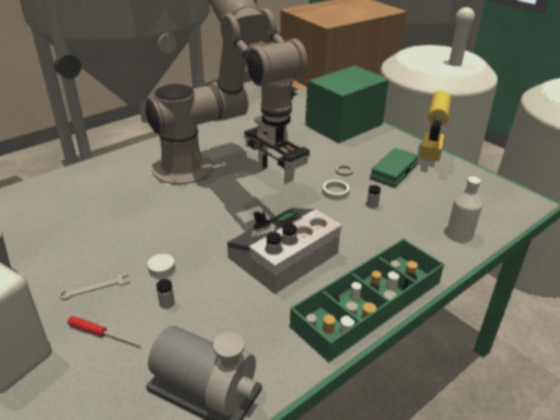

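View pics/side0.png

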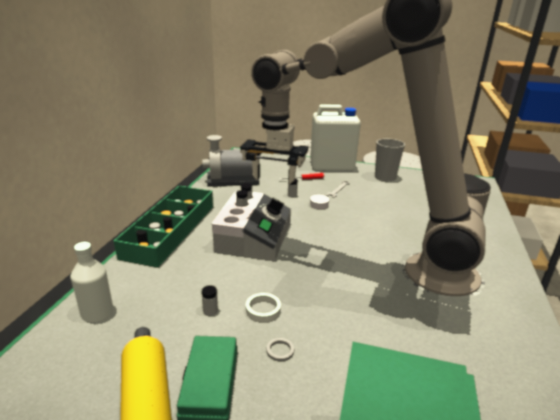

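View pics/wrist0.png

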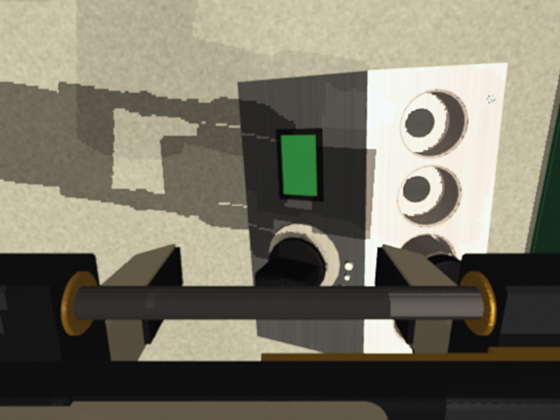

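The wrist view shows empty wells 1 and 2 at about (433,123) and (430,195), the knob at (295,255), with the plate edges visible. The spare jars' lids are at scene (374,188) and (165,286), side (209,292) and about (293,180). Next I'll measure these.

```bash
python3 - <<'E'
from h import *
im,c=load('wrist0.png')
g=cv2.cvtColor(im,cv2.COLOR_RGB2GRAY)
for p in [(367,72),(507,63),(433,123),(430,195)]: print(p,onz(c,*p,.105).round(4))
for n,pts in (('scene0.png',[(374,188),(165,286)]),('side0.png',[(209,292),(293,180)])):
    _,cc=load(n)
    for p in pts: print(n,p,onz(cc,*p,.07).round(3))
cv2.imwrite('pics/wc.png',cv2.resize(im[50:310,220:530,::-1],None,fx=2.3,fy=2.3,interpolation=cv2.INTER_CUBIC))
E
```

```text
(367, 72) [0.589  0.0963 0.105 ]
(507, 63) [0.6897 0.1023 0.105 ]
(433, 123) [0.6411 0.0601 0.105 ]
(430, 195) [0.6452 0.0042 0.105 ]
scene0.png (374, 188) [0.59  0.356 0.07 ]
scene0.png (165, 286) [ 0.562 -0.383  0.07 ]
side0.png (209, 292) [0.582 0.37  0.07 ]
side0.png (293, 180) [ 0.547 -0.375  0.07 ]
```

View pics/wc.png

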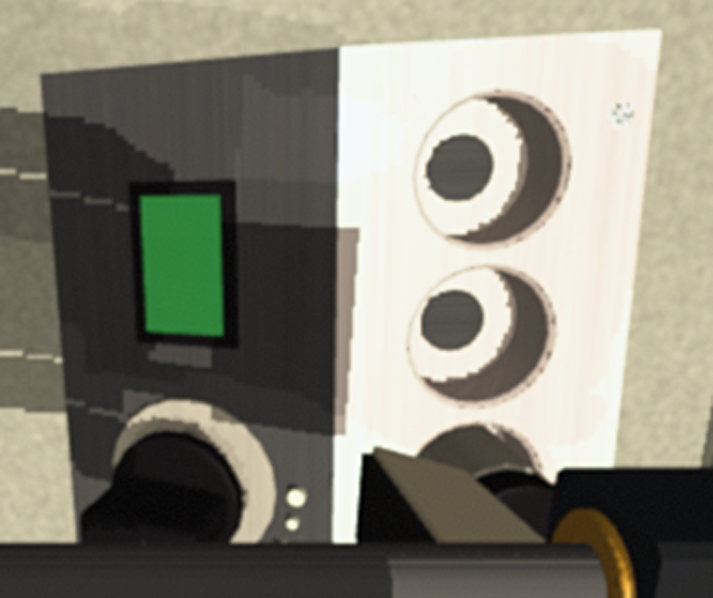

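The crop puts the rim of well 1 at full-image (434,123) and well 2 at (429,196). The heater yaw is about 0.05. Next I move to look at spare jar A.

```bash
python3 -m jog '[[[1,0.04,0.01,0,0],[1,0.08,0.02,0,0],[1,0.12,0.03,0,0],[1,0.16,0.04,0,0],[1,0.20,0.05,0,0]]]'
python3 -m jog '[[[1,0.04,0.01,0,0],[1,0.08,0.01,0,0],[1,0.08,0.01,0,0],[1,0.08,0.01,0,0]]]'
python3 - <<'E'
from h import *
im,c=shot('wrist','w1.png'); print(c[2],robot.observe()['tool_pos'],robot.observe()['tool_rot'])
E
```

```text
time: 0.57
tool_pos: [0.575, 0.2019, 0.2345]
tool_rot: [-3.141, 0.0, 1.57]
contact_force: [1.4, -0.3, 0.8]
opening: 0.0915
grip_force: 0.0
time: 0.9
tool_pos: [0.5843, 0.2823, 0.2336]
tool_rot: [-3.14, 0.001, 1.575]
contact_force: [-0.8, 0.2, -0.1]
opening: 0.0919
grip_force: 0.0
[0.58404436 0.35546578 0.38487177] [0.58451905 0.28065229 0.2338745 ] [-3.14039967e+00  9.18682481e-04  1.57269483e+00]
```

View pics/w1.png

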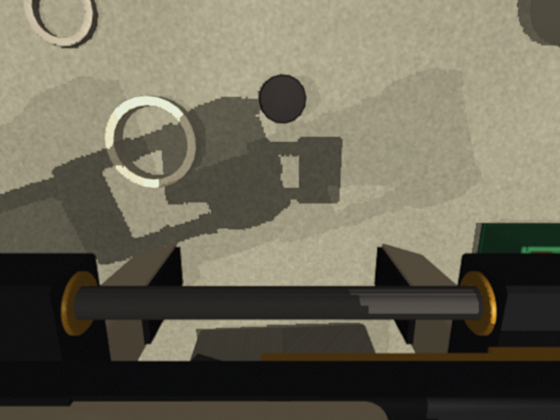

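The jar A lid is at (282,98), with the tape ring's right edge at (197,142).

```bash
python3 - <<'E'
from h import *
im,c=load('w1.png')
m=(im.max(2)<75).astype(np.uint8); m[240:]=0
n,l,s,ce=cv2.connectedComponentsWithStats(m)
i=l[98,282]; print(s[i],ce[i])
(x,y),r=cv2.minEnclosingCircle(np.argwhere(l==i)[:,::-1].astype(np.float32)); print(x,y,r)
print(onz(c,282,98,.07),onz(c,x,y,.07),onz(c,*ce[i],.07)); print(onz(c,197,142,.024),onz(c,151,142,.024))
E
```

```text
[ 259   75   47   48 1788] [281.87583893  98.46308725]
282.0 98.5 24.253965377807617
[0.58683505 0.3609712  0.07      ] [0.58683747 0.36057283 0.07      ] [0.58673401 0.36060192 0.07      ]
[0.50382555 0.32002492 0.024     ] [0.45852823 0.31987338 0.024     ]
```

```bash
python3 -m jog '[[[1,0.04,0.001,0,0],[1,0.0805,0.002,0.02,0],[1,0.0805,0.002,0.06,0],[1,0.0805,0.002,0.10,0],[1,0.0805,0.002,0.14,0]]]'
python3 -m jog '[[[1,0,0,0.03,0],[1,0,0,0.052,0],[1,0,0,0.052,0]]]'
python3 -m jog '[[[-0.3,0,0,0,0],[-0.3,0,0,0,0],[-0.3,0,0,0,0],[-0.3,0,0,0,0],[-0.3,0,0,0,0]]]' 20
python3 -m jog '[[[-0.3,0,0,0,0],[-0.3,0,0,0,0],[-0.3,0,0,0,0],[-0.3,0,0,0,0],[-0.3,0,0,0,0]]]' 20
```

```text
time: 1.37
tool_pos: [0.5872, 0.3596, 0.0936]
tool_rot: [3.141, 0.0, 1.57]
contact_force: [0.4, 0.0, -0.9]
opening: 0.0918
grip_force: 0.0
time: 1.62
tool_pos: [0.5843, 0.3571, 0.0369]
tool_rot: [-3.132, 0.005, 1.569]
contact_force: [-1.1, -1.0, -0.7]
opening: 0.0915
grip_force: 0.0
time: 2.03
tool_pos: [0.5878, 0.3607, 0.0445]
tool_rot: [3.139, -0.001, 1.571]
contact_force: [0.7, 0.8, -0.1]
opening: 0.0631
grip_force: 0.0
time: 2.45
tool_pos: [0.587, 0.3606, 0.0429]
tool_rot: [3.141, -0.0, 1.571]
contact_force: [-0.8, -0.4, 0.4]
opening: 0.0396
grip_force: 20.0
```

```bash
python3 -m jog '[[[-0.3,0,0,-0.02,0],[-0.3,0,0,-0.06,0],[-0.3,0,0,-0.10,0],[-0.3,0,0,-0.14,0],[-0.3,0,0,-0.18,0]]]'
python3 -m jog '[[[-0.3,-0.03,0.005,-0.01,0],[-0.3,-0.07,0.011,-0.012,0],[-0.3,-0.11,0.017,-0.012,0],[-0.3,-0.15,0.022,-0.012,0],[-0.3,-0.19,0.027,-0.012,0]]]'
python3 -m jog '[[[-0.3,-0.04,0.007,0,0],[-0.3,-0.08,0.014,0,0],[-0.3,-0.12,0.021,0,0],[-0.3,-0.16,0.028,0,0],[-0.3,-0.19,0.028,0,0]]]'
python3 -m jog '[[[-0.3,0,0,0,0],[-0.3,0,0,0,0],[-0.3,0,0,0,0],[-0.3,0,0,0,0]]]'
python3 - <<'E'
from h import *
im,c=shot('wrist','w2.png'); s=robot.observe(); print(s['tool_pos'],s['tool_rot'],s['grip_force'])
E
```

```text
time: 2.87
tool_pos: [0.5865, 0.3603, 0.2241]
tool_rot: [-3.141, 0.001, 1.571]
contact_force: [0.8, 0.9, -2.5]
opening: 0.0395
grip_force: 20.0
time: 3.28
tool_pos: [0.6137, 0.1689, 0.2344]
tool_rot: [-3.141, 0.0, 1.571]
contact_force: [0.8, 0.3, -1.4]
opening: 0.0395
grip_force: 20.0
time: 3.7
tool_pos: [0.6424, -0.023, 0.2341]
tool_rot: [-3.141, 0.001, 1.569]
contact_force: [-0.1, 0.3, -2.0]
opening: 0.0393
grip_force: 20.0
time: 4.03
tool_pos: [0.6419, -0.0181, 0.2346]
tool_rot: [-3.141, -0.0, 1.572]
contact_force: [0.1, 0.6, -2.9]
opening: 0.0396
grip_force: 20.0
[ 0.64192045 -0.01791602  0.23468726] [-3.14145952e+00 -3.46739641e-04  1.57267661e+00] 20.000006407499313
```

View pics/w2.png

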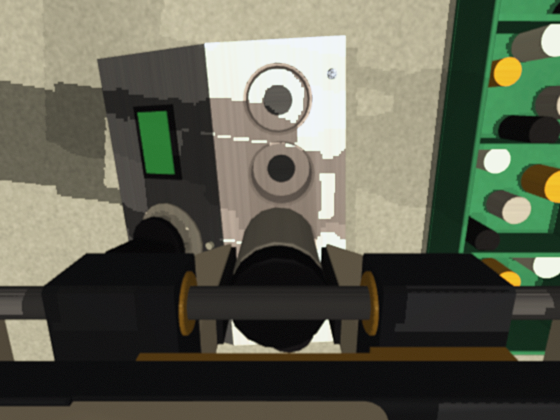

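Well 1 is at about (279,97) and well 2 at (281,169). The held jar is in the pads at the bottom, and the plate's rear corners are at (205,44) and (346,36).

```bash
python3 - <<'E'
from h import *
im,c=load('w2.png')
g=cv2.cvtColor(im,cv2.COLOR_RGB2GRAY).astype(float)
def fit(P0,c,g):
    P=np.array(P0,float)
    for it in range(3):
        A=[];b=[]
        for t in np.linspace(0,2*np.pi,60,endpoint=False):
            rs=np.arange(.020,.028,.00025)
            uv=np.array([proj(c,[P[0]+r*np.cos(t),P[1]+r*np.sin(t),.105]) for r in rs],np.float32)
            v=cv2.remap(g.astype(np.float32),uv[None,:,0],uv[None,:,1],cv2.INTER_LINEAR)[0]
            # outermost strong brightening
            d=np.gradient(cv2.GaussianBlur(v[None],(5,1),1)[0]); k=np.argmax(d*(d>0))
            if uv[:,1].max()<238 and d[k]>2: A.append([np.cos(t),np.sin(t)]);b.append(rs[k]-.024)
        A=np.array(A);b=np.array(b)
        for _ in range(4):
            x=np.linalg.lstsq(A,b,rcond=None)[0]; e=abs(A@x-b); k=e<max(.0008,np.median(e)*1.5); A,b=A[k],b[k]
        P[:2]+=x
    return P[:2],len(b),np.median(abs(A@x-b))
for p in [(279.5,97),(281,169)]: q=onz(c,*p,.105); print(q, fit(q[:2],c,g))
for p in [(205,44),(346,36)]: print(onz(c,*p,.105))
im,c=load('wrist0.png'); g=cv2.cvtColor(im,cv2.COLOR_RGB2GRAY).astype(float)
for p in [(434,123),(429,196)]: q=onz(c,*p,.105); print(q, fit(q[:2],c,g))
E
```

```text
[0.64262511 0.06079973 0.105     ] (array([0.64096477, 0.0589789 ]), 59, np.float64(0.0002478823067899609))
[0.64389505 0.00693738 0.105     ] (array([0.64390157, 0.00358751]), 34, np.float64(7.437427872102136e-05))
[0.5893313  0.09699635 0.105     ]
[0.6898019  0.10232327 0.105     ]
[0.64187228 0.06008544 0.105     ] (array([0.64033421, 0.05922403]), 35, np.float64(0.00020894069036450812))
[0.64444666 0.00340246 0.105     ] (array([0.64312712, 0.00366473]), 37, np.float64(0.0002475648962823086))
```

```bash
python3 -m jog '[[[-0.3,0.035,0,0,0],[-0.3,0.0775,-0.001,0,0],[-0.3,0.0775,-0.001,0.03,0],[-0.3,0.0775,-0.001,0.06,0],[-0.3,0.0775,-0.001,0.075,0]]]'
python3 -m jog '[[[-0.3,0,0,0,0],[-0.3,0,0,0,0],[-0.3,0,0,0.004,0],[-0.3,0,0,0.008,0],[-0.3,0,0,0.012,0]]]'
python3 -m jog '[[[-0.3,0,0,0.004,0],[-0.3,0,0,0.008,0],[-0.3,0,0,0.012,0],[-0.3,0,0,0.016,0],[-0.3,0,0,0.019,0]]]'
```

```text
time: 4.5
tool_pos: [0.6392, 0.0608, 0.1565]
tool_rot: [-3.137, -0.0, 1.575]
contact_force: [-0.5, 0.3, -2.0]
opening: 0.0394
grip_force: 20.0
time: 4.92
tool_pos: [0.6417, 0.058, 0.1489]
tool_rot: [3.139, 0.0, 1.571]
contact_force: [0.6, 0.3, -1.9]
opening: 0.0396
grip_force: 20.0
time: 5.33
tool_pos: [0.6409, 0.058, 0.1281]
tool_rot: [-3.141, -0.0, 1.571]
contact_force: [-0.5, -0.2, -1.7]
opening: 0.0401
grip_force: 20.0
```

```bash
python3 -m jog '[[[-0.3,0,0,0.003,0],[-0.3,0,0,0.006,0],[-0.3,0,0,0.007,0],[-0.3,0,0,0.0075,0],[-0.3,0,0,0.0075,0]]]'
python3 -m jog '[[[-0.3,0,0,0.0005,0],[-0.3,0,0,0.001,0],[-0.3,0,0,0.0015,0],[-0.3,0,0,0.0015,0]]]'
```

```text
time: 5.75
tool_pos: [0.641, 0.058, 0.1212]
tool_rot: [3.142, 0.0, 1.571]
contact_force: [-0.4, -0.0, -1.2]
opening: 0.0397
grip_force: 20.0
time: 6.08
tool_pos: [0.6411, 0.058, 0.1199]
tool_rot: [3.141, 0.0, 1.571]
contact_force: [-0.7, 0.7, -1.1]
opening: 0.0398
grip_force: 20.0
```

```bash
python3 -m jog '[[[-0.3,0,0,0.0005,0],[-0.3,0,0,0.001,0],[-0.3,0,0,0.001,0],[-0.3,0,0,0.001,0]]]'
python3 -m jog '[[[-0.3,0,0,0.0005,0],[-0.3,0,0,0.001,0],[-0.3,0,0,0.001,0],[-0.3,0,0,0.001,0]]]'
```

```text
time: 6.42
tool_pos: [0.6411, 0.058, 0.1198]
tool_rot: [3.141, 0.0, 1.571]
contact_force: [-2.1, 0.3, 5.5]
opening: 0.0397
grip_force: 20.0
time: 6.75
tool_pos: [0.6412, 0.058, 0.1198]
tool_rot: [3.14, 0.0, 1.571]
contact_force: [-4.4, 0.5, 10.2]
opening: 0.0395
grip_force: 20.0
```

```bash
python3 -m jog '[[[-0.3,0,0,-0.0015,0],[-0.3,0,0,-0.0015,0],[0.2,0,0,-0.0015,0],[1,0,0,-0.0015,0],[1,0,0,-0.0015,0]]]'
python3 -m jog '[[[1,0,0,0,0],[1,0,0,0,0],[1,0,0,-0.02,0],[1,0,0,-0.06,0],[1,0,0,-0.10,0]]]'
python3 -m jog '[[[1,-0.03,-0.005,-0.015,0],[1,-0.07,-0.012,-0.015,0],[1,-0.11,-0.02,-0.015,0],[1,-0.15,-0.03,-0.015,0],[1,-0.19,-0.04,-0.015,0]]]'
python3 -m jog '[[[1,-0.04,-0.005,0,0],[1,-0.08,-0.012,0,0],[1,-0.12,-0.02,0,0],[1,-0.16,-0.03,0,0],[1,-0.20,-0.04,0,0]]]'
python3 -m jog '[[[1,-0.04,-0.005,0,0],[1,-0.08,-0.006,0,0],[1,-0.12,-0.006,0,0],[1,-0.128,-0.006,0,0],[1,-0.128,-0.006,0,0]]]'
python3 - <<'E'
from h import *
im,c=shot('wrist','w3.png'); s=robot.observe(); print(s['tool_pos'],s['tool_rot'])
print(proj(c,[.555,-.379,.07]))
m=(im.max(2)<75).astype(np.uint8); m[240:]=0
n,l,s,ce=cv2.connectedComponentsWithStats(m)
for i in range(1,n):
    if s[i][4]>300: print(s[i],ce[i],onz(c,*ce[i],.07))
E
```

```text
time: 7.17
tool_pos: [0.641, 0.058, 0.1189]
tool_rot: [-3.141, 0.0, 1.571]
contact_force: [-0.5, 0.1, -0.1]
opening: 0.0552
grip_force: 0.0
time: 7.58
tool_pos: [0.64, 0.058, 0.2186]
tool_rot: [-3.137, -0.0, 1.571]
contact_force: [0.3, -0.1, 0.6]
opening: 0.0883
grip_force: 0.0
time: 8.0
tool_pos: [0.6004, -0.1335, 0.2343]
tool_rot: [3.141, 0.0, 1.571]
contact_force: [0.8, -0.1, -0.1]
opening: 0.092
grip_force: 0.0
time: 8.42
tool_pos: [0.5603, -0.3339, 0.2342]
tool_rot: [3.141, -0.0, 1.571]
contact_force: [1.3, -0.5, -0.0]
opening: 0.0916
grip_force: 0.0
time: 8.83
tool_pos: [0.5537, -0.463, 0.2325]
tool_rot: [-3.14, -0.001, 1.567]
contact_force: [-0.2, -0.1, -0.2]
opening: 0.0918
grip_force: 0.0
[ 0.55444348 -0.46071474  0.23299796] [-3.14079045e+00 -1.42395356e-03  1.56883219e+00]
[279.68905875  91.412721  ]
[152  29  43  49 367] [179.84196185  52.60762943] [ 0.47491199 -0.34891614  0.07      ]
[ 250   70   48   74 1986] [274.20443102  96.94612286] [ 0.5504412  -0.38334858  0.07      ]
[  424    96   136   144 10574] [489.29563079 172.0192926 ] [ 0.73813271 -0.44707623  0.07      ]
```

View pics/w3.png

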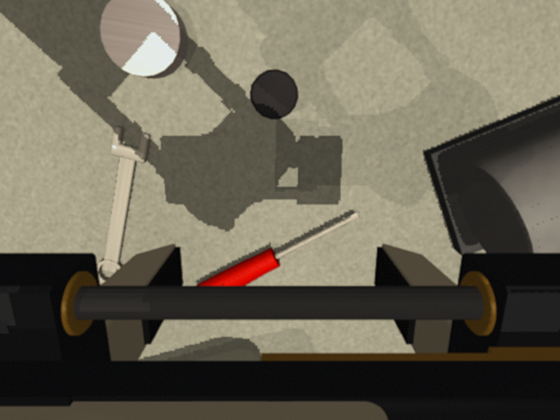

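The jar B lid is at (274,94), which is (0.550, -0.381). The tin at (140,35) and the screwdriver tip at (356,213) are clear of the fingers.

```bash
python3 -m jog '[[[1,0.04,-0.0025,0,0],[1,0.079,-0.0045,0.02,0],[1,0.079,-0.0045,0.06,0],[1,0.079,-0.0045,0.10,0],[1,0.079,-0.0045,0.14,0]]]'
python3 -m jog '[[[1,0,0,0.03,0],[1,0,0,0.052,0],[1,0,0,0.052,0]]]'
python3 -m jog '[[[-0.3,0,0,0,0],[-0.3,0,0,0,0],[-0.3,0,0,0,0],[-0.3,0,0,0,0],[-0.3,0,0,0,0]]]' 20
python3 -m jog '[[[-0.3,0,0,0,0],[-0.3,0,0,0,0],[-0.3,0,0,0,0],[-0.3,0,0,0,0],[-0.3,0,0,0,0]]]' 20
```

```text
time: 9.3
tool_pos: [0.5515, -0.3777, 0.0946]
tool_rot: [3.139, 0.001, 1.574]
contact_force: [0.6, -0.7, -1.7]
opening: 0.0922
grip_force: 0.0
time: 9.55
tool_pos: [0.5485, -0.3764, 0.0373]
tool_rot: [-3.134, -0.007, 1.573]
contact_force: [-0.9, 0.5, -0.0]
opening: 0.0918
grip_force: 0.0
time: 9.97
tool_pos: [0.5511, -0.3814, 0.044]
tool_rot: [3.14, 0.002, 1.571]
contact_force: [-0.1, 0.7, -1.2]
opening: 0.063
grip_force: 0.0
time: 10.38
tool_pos: [0.5505, -0.3811, 0.0423]
tool_rot: [3.142, 0.0, 1.571]
contact_force: [-0.2, -0.5, 1.4]
opening: 0.0396
grip_force: 20.0
```

```bash
python3 -m jog '[[[-0.3,0,0,-0.02,0],[-0.3,0,0,-0.06,0],[-0.3,0,0,-0.10,0],[-0.3,0,0,-0.14,0],[-0.3,0,0,-0.18,0]]]'
python3 -m jog '[[[-0.3,0.03,0.005,-0.01,0],[-0.3,0.07,0.015,-0.012,0],[-0.3,0.11,0.025,-0.012,0],[-0.3,0.15,0.035,-0.012,0],[-0.3,0.19,0.045,-0.012,0]]]'
python3 -m jog '[[[-0.3,0.04,0.01,0,0],[-0.3,0.08,0.02,0,0],[-0.3,0.12,0.03,0,0],[-0.3,0.16,0.04,0,0],[-0.3,0.1945,0.048,0,0]]]'
python3 -m jog '[[[-0.3,0,0,0,0],[-0.3,0,0,0,0],[-0.3,0,0,0.02,0],[-0.3,0,0,0.04,0],[-0.3,0,0,0.04,0]]]'
python3 -m jog '[[[-0.3,0,0,0,0],[-0.3,0,0,0,0]]]'
python3 - <<'E'
from h import *
shot('scene','s2.png'); shot('side','d2.png'); print(robot.observe()['tool_pos'])
a=[cv2.resize(load(f)[0][r,c][:,:,::-1],(400,400)) for f,r,c in (('s2.png',slice(170,290),slice(215,355)),('d2.png',slice(130,270),slice(190,330)))]
cv2.imwrite('pics/c2.png',np.hstack(a))
E
```

```text
time: 10.8
tool_pos: [0.5501, -0.3807, 0.2236]
tool_rot: [-3.141, -0.001, 1.571]
contact_force: [1.0, -0.8, -1.8]
opening: 0.0397
grip_force: 20.0
time: 11.22
tool_pos: [0.5954, -0.1892, 0.234]
tool_rot: [-3.141, -0.0, 1.57]
contact_force: [0.7, -0.2, -2.1]
opening: 0.0398
grip_force: 20.0
time: 11.63
tool_pos: [0.6435, 0.0064, 0.2339]
tool_rot: [-3.141, -0.001, 1.572]
contact_force: [0.9, -0.5, -0.9]
opening: 0.0399
grip_force: 20.0
time: 12.05
tool_pos: [0.6411, 0.0023, 0.1898]
tool_rot: [-3.134, -0.0, 1.569]
contact_force: [-0.7, -0.4, -3.1]
opening: 0.0397
grip_force: 20.0
time: 12.22
tool_pos: [0.6439, 0.0024, 0.1952]
tool_rot: [3.14, 0.0, 1.57]
contact_force: [-0.1, 0.4, -1.2]
opening: 0.0396
grip_force: 20.0
[0.64418493 0.00281573 0.19578459]
```

View pics/c2.png

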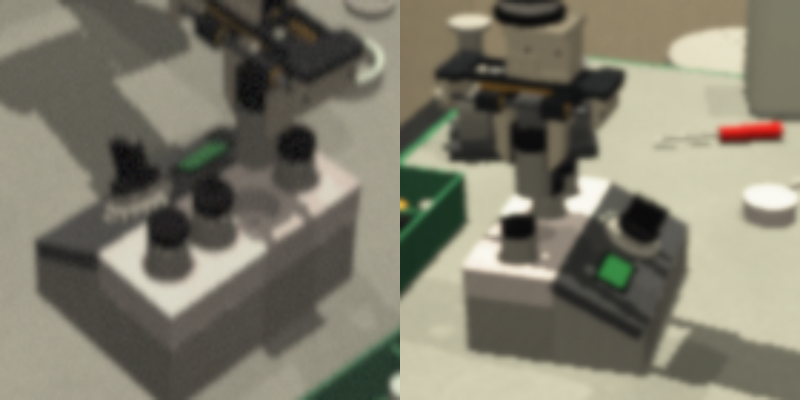

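Jar A stands seated in well 1, and jar B hangs over well 2 (left crop, well at (262,205)). Lowering it now.

```bash
python3 -m jog '[[[-0.3,0,0,0.02,0],[-0.3,0,0,0.035,0],[-0.3,0,0,0.04,0],[-0.3,0,0,0.044,0],[-0.3,0,0,0.048,0]]]'
python3 -m jog '[[[-0.3,0,0,0.005,0],[-0.3,0,0,0.01,0],[-0.3,0,0,0.015,0],[-0.3,0,0,0.02,0],[-0.3,0,0,0.022,0]]]'
python3 -m jog '[[[-0.3,0,0,0,0],[-0.3,0,0,0.0015,0],[-0.3,0,0,0.003,0],[-0.3,0,0,0.004,0],[-0.3,0,0,0.004,0]]]'
```

```text
time: 12.73
tool_pos: [0.6441, 0.0033, 0.1471]
tool_rot: [3.14, 0.0, 1.571]
contact_force: [-0.1, -0.1, -1.0]
opening: 0.0398
grip_force: 20.0
time: 13.15
tool_pos: [0.6432, 0.0036, 0.1233]
tool_rot: [-3.141, -0.0, 1.571]
contact_force: [0.1, 0.1, -2.3]
opening: 0.0395
grip_force: 20.0
time: 13.57
tool_pos: [0.6435, 0.0035, 0.1201]
tool_rot: [-3.142, -0.0, 1.571]
contact_force: [-0.7, -0.6, -1.2]
opening: 0.0399
grip_force: 20.0
```

```bash
python3 -m jog '[[[-0.3,0,0,0.0005,0],[-0.3,0,0,0.001,0],[-0.3,0,0,0.001,0],[-0.3,0,0,0.001,0]]]'
python3 -m jog '[[[-0.3,0,0,0.0005,0],[-0.3,0,0,0.001,0],[-0.3,0,0,0.001,0],[-0.3,0,0,0.001,0]]]'
```

```text
time: 13.9
tool_pos: [0.6436, 0.0035, 0.1193]
tool_rot: [3.141, 0.0, 1.571]
contact_force: [0.2, 0.1, -1.2]
opening: 0.0397
grip_force: 20.0
time: 14.23
tool_pos: [0.6436, 0.0035, 0.1193]
tool_rot: [3.141, 0.0, 1.571]
contact_force: [-3.1, -0.4, 5.0]
opening: 0.0395
grip_force: 20.0
```

Jar B is seated. Releasing it, then moving to view the knob.

```bash
python3 -m jog '[[[-0.3,0,0,-0.0015,0],[-0.3,0,0,-0.0015,0],[0.2,0,0,-0.0015,0],[1,0,0,-0.0015,0],[1,0,0,-0.0015,0]]]'
python3 -m jog '[[[1,0,0,0,0],[1,0,0,0,0],[1,0,0,-0.02,0],[1,0,0,-0.06,0],[1,0,0,-0.10,0]]]'
python3 -m jog '[[[1,-0.03,-0.03,-0.015,0],[1,-0.06,-0.06,-0.015,0],[1,-0.09,-0.09,-0.015,0],[1,-0.13,-0.105,-0.015,0],[1,-0.13,-0.105,-0.015,0]]]'
python3 -m jog '[[[1,0,0,0,0],[1,0,0,0,0]]]'
python3 - <<'E'
from h import *
im,c=shot('wrist','w4.png'); s=robot.observe(); print(s['tool_pos'],s['tool_rot'])
shot('scene','s3.png'); shot('side','d3.png')
x=cv2.resize(im[0:240,120:440,::-1],None,fx=2.5,fy=2.5,interpolation=cv2.INTER_CUBIC)
cv2.imwrite('pics/w4c.png',x)
E
```

```text
time: 14.65
tool_pos: [0.6436, 0.0035, 0.1197]
tool_rot: [3.141, 0.0, 1.571]
contact_force: [0.1, -0.2, -0.2]
opening: 0.0548
grip_force: 0.0
time: 15.07
tool_pos: [0.6425, 0.0036, 0.2193]
tool_rot: [-3.137, -0.0, 1.571]
contact_force: [1.0, -0.4, 0.8]
opening: 0.0881
grip_force: 0.0
time: 15.48
tool_pos: [0.5359, -0.1312, 0.2354]
tool_rot: [-3.141, 0.003, 1.567]
contact_force: [0.1, 1.1, -0.4]
opening: 0.0919
grip_force: 0.0
time: 15.65
tool_pos: [0.5388, -0.1265, 0.2349]
tool_rot: [3.141, -0.0, 1.569]
contact_force: [0.4, 0.3, -0.4]
opening: 0.0917
grip_force: 0.0
[ 0.5390693  -0.1258218   0.23472532] [ 3.14110862e+00 -4.64991514e-04  1.57091912e+00]
```

View pics/w4c.png

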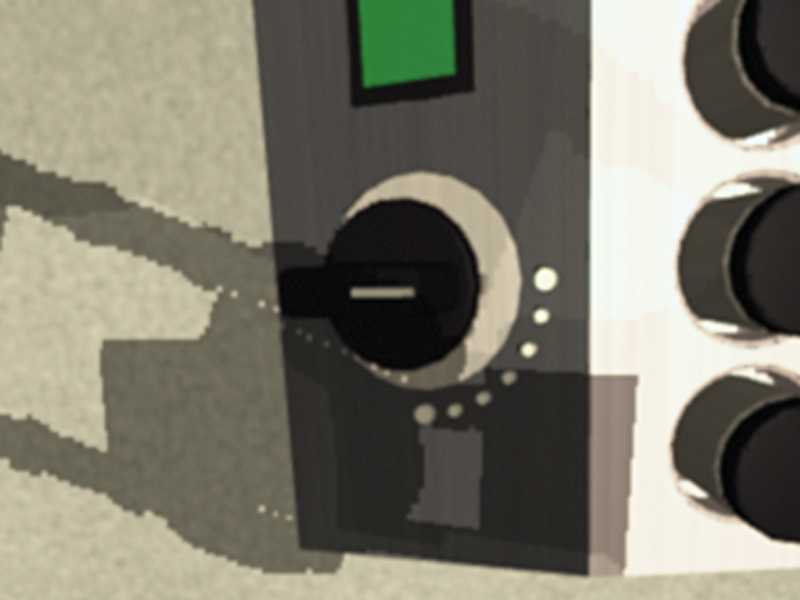

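The knob's bar pointer line runs from (350,292) to (415,292) in the crop. The skirt disk is centred at (403,284) and the panel ring at about (422,281). The pointer is up the slope, nearly at off. Filled jars in wells 2 to 4 are seen on the right.

```bash
python3 - <<'E'
from h import *
im,c=load('w4.png')
f=lambda x,y:(120+(x+.5)/2.5-.5,(y+.5)/2.5-.5)
yaw=np.arctan2(.641-.6436,.059-.0035)*-1; print('yaw',yaw)
yaw=.05
X=np.array([np.cos(yaw),np.sin(yaw),0]);Y=np.array([-np.sin(yaw),np.cos(yaw),0]);Z=np.array([0,0,1.])
w=(np.array([.6411,.0588,0])+np.array([.6436,.0035,0]))/2
O=w-.04*X-.056*Y; print('O',O)
t=np.radians(25); n=-np.sin(t)*X+np.cos(t)*Z; s=np.cos(t)*X+np.sin(t)*Z
E0=O-.010*X+.105*Z
def onp(px,h):
    d=ray(c,*f(*px)); k=((E0+h*n-c[2])@n)/(d@n); P=c[2]+k*d; q=P-E0-h*n; return P,q@s,q@Y
for nm,px,h in (('ring',(422,281),0),('skirt',(403,284),.021),('barc',(350,292),.054),('ptr',(415,292),.054),('barfront',(280,291),.054)):
    P,a,b=onp(px,h); print(nm,P.round(4),round(a,4),round(b,4))
g=cv2.cvtColor(im,cv2.COLOR_RGB2GRAY)
from itertools import product
a,b=-.055,-.02
E
```

```text
yaw 0.046812621450163204
O [ 0.60519882 -0.02677918  0.        ]
ring [ 0.5473 -0.0589  0.082 ] -0.0545 -0.0292
skirt [ 0.541  -0.0594  0.1022] -0.0517 -0.0294
barc [ 0.5263 -0.0609  0.1317] -0.0526 -0.0301
ptr [ 0.5438 -0.0607  0.1399] -0.0333 -0.0308
barfront [ 0.5061 -0.0608  0.1223] -0.0749 -0.0291
```

```bash
python3 -m jog '[[[0.2,0.03,-0.004,0,-0.12],[0.2,0.0655,-0.008,0,-0.24],[0.2,0.0655,-0.008,0,-0.36],[0.2,0.0655,-0.008,0,-0.48],[0.2,0.0655,-0.008,0,-0.6]]]'
python3 -m jog '[[[0.2,0,0,0,-0.12],[0.2,0,0,0,-0.24],[0.2,0,0,0,-0.36],[0.2,0,0,0,-0.48],[0.2,0,0,0,-0.6]]]'
python3 -m jog '[[[0.2,0,0,0,-0.12],[0.2,0,0,0,-0.24],[0.2,0,0,0,-0.36],[0.2,0,0,0,-0.37],[0.2,0,0,0,-0.37]]]'
python3 -m jog '[[[0.2,0,0,0,0],[0.2,0,0,0.03,0],[0.2,0,0,0.06,0],[0.2,0,0,0.06,0],[0.2,0,0,0.06,0]]]'
```

```text
time: 16.22
tool_pos: [0.531, -0.0588, 0.2346]
tool_rot: [3.141, -0.0, 2.18]
contact_force: [-0.1, -0.3, -0.4]
opening: 0.0628
grip_force: 0.0
time: 16.63
tool_pos: [0.531, -0.0595, 0.2345]
tool_rot: [3.141, -0.0, 2.779]
contact_force: [-0.7, 0.7, -1.0]
opening: 0.0552
grip_force: 0.0
time: 17.05
tool_pos: [0.5308, -0.0599, 0.2345]
tool_rot: [3.141, -0.0, 3.14]
contact_force: [-0.3, 0.2, -0.4]
opening: 0.055
grip_force: 0.0
time: 17.47
tool_pos: [0.5298, -0.0606, 0.174]
tool_rot: [3.141, -0.003, 3.139]
contact_force: [-0.5, 0.6, 1.3]
opening: 0.0552
grip_force: 0.0
```

```bash
python3 -m jog '[[[0.2,0,0,0.02,0],[0.2,0,0,0.04,0],[0.2,0,0,0.05,0],[0.2,0,0,0.0535,0],[0.2,0,0,0.0535,0]]]'
python3 -m jog '[[[-0.9,0,0,0,0],[-0.9,0,0,0,0],[-0.9,0,0,0,0],[-0.9,0,0,0,0],[-0.9,0,0,0,0]]]' 15
python3 -m jog '[[[-0.9,0,0,0,0],[-0.9,0,0,0,0],[-0.9,0,0,0,0],[-0.9,0,0,0,0],[-0.9,0,0,0,0]]]' 15
python3 -c "
from h import *
im,c=shot('wrist','w5.png'); print(robot.observe()['torque'])"
```

```text
time: 17.88
tool_pos: [0.5309, -0.061, 0.1217]
tool_rot: [-3.142, 0.0, 3.14]
contact_force: [-0.1, -0.2, -0.2]
opening: 0.0551
grip_force: 0.0
time: 18.3
tool_pos: [0.5307, -0.061, 0.1217]
tool_rot: [-3.141, 0.001, 3.141]
contact_force: [-0.2, 0.4, -0.1]
opening: 0.0265
grip_force: 0.0
time: 18.72
tool_pos: [0.5306, -0.0608, 0.1214]
tool_rot: [3.141, 0.0, 3.141]
contact_force: [-1.2, 2.2, 1.7]
opening: 0.0142
grip_force: 14.9
[ 0.49903237 -0.0172399   0.14364048]
```

Gripped the bar (14 mm opening). Now I push in along the axis.

```bash
python3 -m jog '[[[-0.9,-0.0008,0,0.0018,0],[-0.9,-0.0016,0,0.0036,0],[-0.9,-0.0025,0,0.0054,0],[-0.9,-0.003,0,0.0066,0],[-0.9,-0.003,0,0.0066,0]]]' 28
python3 -m jog '[[[-0.9,-0.0003,0,0.0006,0],[-0.9,-0.0003,0,0.0006,0],[-0.9,-0.0003,0,0.0006,0]]]'
```

```text
time: 19.18
tool_pos: [0.5335, -0.0607, 0.115]
tool_rot: [3.141, 0.0, 3.141]
contact_force: [-2.0, 3.7, 7.9]
opening: 0.0144
grip_force: 27.9
time: 19.43
tool_pos: [0.5336, -0.0607, 0.1149]
tool_rot: [3.141, 0.0, 3.141]
contact_force: [-3.8, 3.5, 11.9]
opening: 0.0137
grip_force: 27.9
```

```bash
python3 -m jog '[[[-0.9,0,0,0,0.08],[-0.9,0,0,0,0.16],[-0.9,0,0,0,0.24],[-0.9,0,0,0,0.32],[-0.9,0,0,0,0.32]]]'
python3 -c "
from h import *
s=robot.observe();print(s['torque'],s['qpos'])"
```

```text
time: 19.85
tool_pos: [0.5339, -0.0607, 0.1145]
tool_rot: [3.141, 0.0, 2.817]
contact_force: [-3.1, 2.1, 8.7]
opening: 0.0152
grip_force: 29.3
[1.13413182 0.22668493 0.26227764] [-2.56132914e-01  4.89655367e-01  1.65453387e+00  6.12689697e-04
  9.97047247e-01 -1.50256891e+00]
```

```bash
for i in 1; do python3 -m jog '[[[-0.9,0,0,0,0.08],[-0.9,0,0,0,0.16],[-0.9,0,0,0,0.24],[-0.9,0,0,0,0.32],[-0.9,0,0,0,0.32]]]'; done
python3 -c "
from h import *
s=robot.observe();print(s['torque'])"
python3 -m jog '[[[-0.9,0,0,0,0.06],[-0.9,0,0,0,0.12],[-0.9,0,0,0,0.18],[-0.9,0,0,0,0.24],[-0.9,0,0,0,0.24]]]'
python3 -c "
from h import *
s=robot.observe();print(s['torque'])"
```

```text
time: 20.27
tool_pos: [0.5337, -0.061, 0.1146]
tool_rot: [-3.142, 0.0, 2.497]
contact_force: [-4.1, 1.1, 8.1]
opening: 0.0169
grip_force: 30.2
[0.78008959 0.25535696 0.21963749]
time: 20.68
tool_pos: [0.5335, -0.0613, 0.1144]
tool_rot: [-3.141, 0.0, 2.258]
contact_force: [-4.7, -0.7, 7.3]
opening: 0.0187
grip_force: 29.9
[0.47567615 0.29142739 0.25248918]
```

```bash
python3 -m jog '[[[-0.9,0,0,0,0.08],[-0.9,0,0,0,0.16],[-0.9,0,0,0,0.24],[-0.9,0,0,0,0.32],[-0.9,0,0,0,0.32]]]'
python3 -c "
from h import *
s=robot.observe();print(s['torque'])"
python3 -m jog '[[[-0.9,0,0,0,0.04],[-0.9,0,0,0,0.08],[-0.9,0,0,0,0.12],[-0.9,0,0,0,0.15],[-0.9,0,0,0,0.15]]]'
python3 -c "
from h import *
s=robot.observe();print(s['torque'])"
```

```text
time: 21.1
tool_pos: [0.5333, -0.0615, 0.1143]
tool_rot: [-3.14, 0.0, 1.937]
contact_force: [-6.0, -0.7, 7.3]
opening: 0.0192
grip_force: 29.7
[0.24054103 0.36726163 0.15689723]
time: 21.52
tool_pos: [0.5331, -0.0615, 0.1144]
tool_rot: [-3.14, 0.001, 1.789]
contact_force: [-6.4, -1.3, 7.7]
opening: 0.02
grip_force: 29.5
[0.19234687 0.56029709 0.13174056]
```

```bash
t='from h import *
print(robot.observe()["torque"])'
python3 -m jog '[[[-0.9,0,0,0,0.02],[-0.9,0,0,0,0.04],[-0.9,0,0,0,0.05],[-0.9,0,0,0,0.05]]]'; python3 -c "$t"
python3 -m jog '[[[-0.9,0,0,0,0.01],[-0.9,0,0,0,0.02],[-0.9,0,0,0,0.02],[-0.9,0,0,0,0.02]]]'; python3 -c "$t"
python3 -m jog '[[[-0.9,0,0,0,0.01],[-0.9,0,0,0,0.02],[-0.9,0,0,0,0.02],[-0.9,0,0,0,0.02]]]'; python3 -c "$t"
```

```text
time: 21.85
tool_pos: [0.533, -0.0615, 0.1144]
tool_rot: [-3.14, 0.001, 1.74]
contact_force: [-7.1, -0.2, 8.5]
opening: 0.02
grip_force: 29.3
[0.17530691 0.52690271 0.20646963]
time: 22.18
tool_pos: [0.533, -0.0615, 0.1144]
tool_rot: [-3.14, 0.001, 1.721]
contact_force: [-6.0, -0.6, 9.0]
opening: 0.0196
grip_force: 29.4
[0.19451889 0.55378614 0.23545305]
time: 22.52
tool_pos: [0.533, -0.0615, 0.1144]
tool_rot: [-3.14, 0.001, 1.701]
contact_force: [-7.3, -0.1, 7.9]
opening: 0.0199
grip_force: 29.2
[0.11335628 0.6142911  0.13721612]
```

```bash
t='from h import *
print(robot.observe()["torque"])'
python3 -m jog '[[[-0.9,0,0,0,0.01],[-0.9,0,0,0,0.015],[-0.9,0,0,0,0.015],[-0.9,0,0,0,0.015]]]'; python3 -c "$t"
python3 -m jog '[[[-0.9,0,0,0,0.01],[-0.9,0,0,0,0.015],[-0.9,0,0,0,0.015],[-0.9,0,0,0,0.015]]]'; python3 -c "$t"
```

```text
time: 22.85
tool_pos: [0.533, -0.0615, 0.1144]
tool_rot: [-3.14, 0.001, 1.686]
contact_force: [-6.8, -0.5, 9.0]
opening: 0.0198
grip_force: 29.3
[0.14129116 0.60399032 0.17213374]
time: 23.18
tool_pos: [0.533, -0.0615, 0.1144]
tool_rot: [-3.14, 0.001, 1.671]
contact_force: [-7.3, -0.8, 8.8]
opening: 0.0199
grip_force: 29.2
[0.09598658 0.59804601 0.14814701]
```

```bash
python3 -m jog '[[[-0.9,0,-0.001,-0.002,0],[-0.9,0,-0.002,-0.004,0],[-0.9,0,-0.003,-0.006,0],[-0.9,0,-0.0033,-0.0072,0],[-0.9,0,-0.0033,-0.0072,0]]]'
python3 -m jog '[[[-0.9,0,0,0,0],[-0.5,0,0,0,0],[-0.2,0,0,0,0],[0,0,0,0,0],[0,0,0,0,0]]]'
python3 -m jog '[[[0,0,0,0,0],[0,0,0,0,0],[0,0,0,-0.03,0],[0,0,0,-0.07,0],[0,0,0,-0.11,0]]]'
python3 -m jog '[[[0,-0.04,0,0,0],[0,-0.075,0,0,0],[0,-0.075,0,0,0],[0,-0.075,0,0,0],[0,-0.075,0,0,0]]]'
python3 - <<'E'
from h import *
im,c=shot('wrist','w6.png'); s=robot.observe(); print(s['tool_pos'],s['tool_rot'])
cv2.imwrite('pics/w6c.png',cv2.resize(im[0:240,120:440,::-1],None,fx=2.5,fy=2.5,interpolation=cv2.INTER_CUBIC))
E
```

```text
time: 23.6
tool_pos: [0.53, -0.0616, 0.1209]
tool_rot: [-3.14, 0.0, 1.671]
contact_force: [-3.8, -1.7, 0.9]
opening: 0.0197
grip_force: 28.3
time: 24.02
tool_pos: [0.5311, -0.0612, 0.1212]
tool_rot: [3.14, 0.0, 1.671]
contact_force: [-0.5, -0.3, -0.1]
opening: 0.0386
grip_force: 0.0
time: 24.43
tool_pos: [0.5299, -0.0611, 0.2319]
tool_rot: [-3.139, -0.001, 1.671]
contact_force: [1.2, -0.2, 0.3]
opening: 0.046
grip_force: 0.0
time: 24.85
tool_pos: [0.5378, -0.1356, 0.2308]
tool_rot: [-3.141, -0.001, 1.67]
contact_force: [0.5, 0.1, 0.1]
opening: 0.0463
grip_force: 0.0
[ 0.53777563 -0.13508729  0.23088323] [-3.14095505e+00 -8.44836768e-04  1.67111847e+00]
```

View pics/w6c.png

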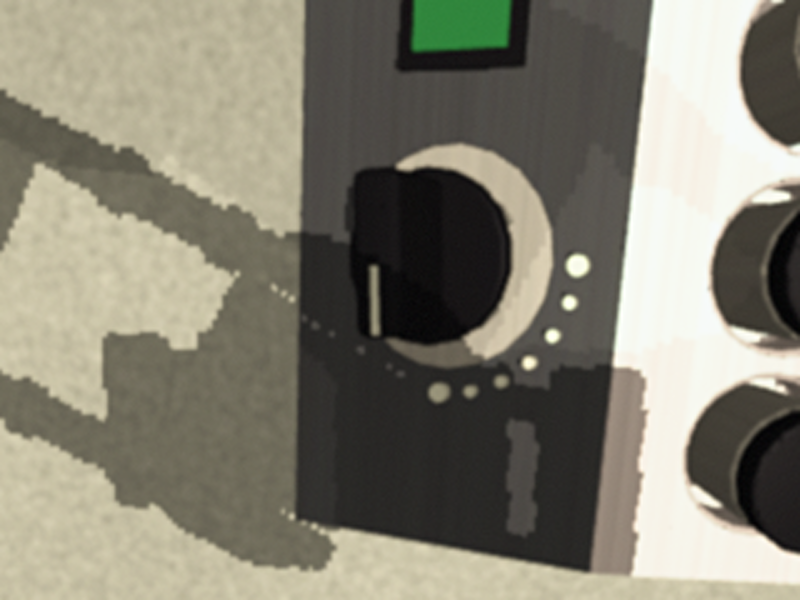

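The pointer line runs from (374,265) to (376,336), so it is about level. I'll check the angle numerically.

```bash
python3 - <<'E'
from h import *
im,c=load('w6.png')
b=cv2.cvtColor(im,cv2.COLOR_RGB2GRAY)
yaw=.05
X=np.array([np.cos(yaw),np.sin(yaw),0]);Y=np.array([-np.sin(yaw),np.cos(yaw),0]);Z=np.array([0,0,1.])
O=np.array([.6052,-.0268,0]); t=np.radians(25); n=-np.sin(t)*X+np.cos(t)*Z; s=np.cos(t)*X+np.sin(t)*Z
E0=O-.010*X+.105*Z
def onp(c,u,v,h=.054):
    d=ray(c,u,v); k=((E0+h*n-c[2])@n)/(d@n); q=c[2]+k*d-E0; return np.array([q@s,q@Y])
for f,r,cl,ends in (('w4.png',slice(112,122),slice(257,288),None),('w6.png',slice(104,137),slice(263,277),None)):
    im,c=load(f); g=cv2.cvtColor(im,cv2.COLOR_RGB2GRAY)[r,cl]
    pts=np.argwhere(g>90)[:,::-1]+[cl.start,r.start]
    P=np.array([onp(c,*p) for p in pts]); m=P.mean(0); d=np.linalg.svd(P-m)[2][0]
    C=np.array([-.0528,-.0298]); d=d*np.sign(d@(m-C)); print(f,len(P),m,np.arctan2(-d[1],d[0]), P.min(0),P.max(0))
E
```

```text
w4.png 91 [-0.0432045  -0.03039189] 0.01710994571308782 [-0.05168718 -0.03159257] [-0.03444411 -0.02916969]
w6.png 83 [-0.05429015 -0.04221583] 1.4581712412189738 [-0.05565984 -0.05237438] [-0.04875832 -0.03310132]
```

About 1.46, within error of the stop. I'll finish with a light 5 N regrip, which cannot force the stop, and nudge slightly further.

```bash
python3 -m jog '[[[0,0.04,0,0,0],[0,0.075,0,0,0],[0,0.075,0,0,0],[0,0.075,0,0.03,0],[0,0.075,0,0.06,0]]]'
python3 -m jog '[[[0,0,0,0.025,0],[0,0,0,0.042,0],[0,0,0,0.05,0],[0,0,0,0.05,0],[0,0,0,0.05,0]]]'
python3 -m jog '[[[-0.9,0,0,0,0],[-0.9,0,0,0,0],[-0.9,0,0,0,0],[-0.9,0,0,0,0],[-0.9,0,0,0,0]]]' 5
python3 -m jog '[[[-0.9,0,0,0,0],[-0.9,0,0,0,0],[-0.9,0,0,0,0]]]' 5
python3 -m jog '[[[-0.9,0,0,0,0.02],[-0.9,0,0,0,0.04],[-0.9,0,0,0,0.06],[-0.9,0,0,0,0.06]]]' 5
python3 -c 'from h import *
print(robot.observe()["torque"])'
```

```text
time: 25.32
tool_pos: [0.5316, -0.0598, 0.1723]
tool_rot: [3.137, 0.002, 1.674]
contact_force: [0.2, -0.6, 0.0]
opening: 0.0458
grip_force: 0.0
time: 25.73
tool_pos: [0.5309, -0.061, 0.1217]
tool_rot: [3.141, 0.0, 1.672]
contact_force: [-0.0, -0.5, -0.0]
opening: 0.0461
grip_force: 0.0
time: 26.15
tool_pos: [0.5295, -0.0615, 0.1214]
tool_rot: [-3.139, 0.0, 1.671]
contact_force: [-3.2, -0.9, 3.1]
opening: 0.021
grip_force: 5.1
time: 26.4
tool_pos: [0.5298, -0.0614, 0.1212]
tool_rot: [-3.14, -0.0, 1.671]
contact_force: [-5.6, -1.2, 1.3]
opening: 0.021
grip_force: 5.0
time: 26.73
tool_pos: [0.5299, -0.0617, 0.1212]
tool_rot: [-3.14, 0.0, 1.61]
contact_force: [-4.9, -1.7, 2.7]
opening: 0.0215
grip_force: 5.4
[-0.40887056  0.73414781  0.12029469]
```

```bash
python3 -m jog '[[[-0.5,0,0,0,0],[-0.2,0,0,0,0],[0,0,0,0,0],[0,0,0,0,0],[0,0,0,0,0]]]'
python3 -m jog '[[[0,0,0,0,0],[0,0,0,0,0],[0,0,0,-0.03,0],[0,0,0,-0.07,0],[0,0,0,-0.11,0]]]'
python3 -m jog '[[[0,-0.04,0,0,0],[0,-0.075,0,0,0],[0,-0.075,0,0,0],[0,-0.075,0,0,0],[0,-0.075,0,0,0]]]'
python3 - <<'E'
from h import *
im,c=shot('wrist','w7.png')
yaw=.05
X=np.array([np.cos(yaw),np.sin(yaw),0]);Y=np.array([-np.sin(yaw),np.cos(yaw),0]);Z=np.array([0,0,1.])
t=np.radians(25); n=-np.sin(t)*X+np.cos(t)*Z; s=np.cos(t)*X+np.sin(t)*Z
E0=np.array([.6052,-.0268,0])-.010*X+.105*Z
def onp(c,u,v,h=.054):
    d=ray(c,u,v); k=((E0+h*n-c[2])@n)/(d@n); q=c[2]+k*d-E0; return np.array([q@s,q@Y])
for f in ('w6.png','w7.png'):
    im,c=load(f); g=cv2.cvtColor(im,cv2.COLOR_RGB2GRAY)[100:142,258:284]
    nn,l,st,ce=cv2.connectedComponentsWithStats((g>75).astype(np.uint8)); 
    for i in range(1,nn):
        if st[i][4]>30:
            pts=np.argwhere(l==i)[:,::-1]+[258,100]
            P=np.array([onp(c,*p) for p in pts]).astype(np.float32)*1000
            d=cv2.fitLine(P,cv2.DIST_HUBER,0,.01,.01).ravel(); print(f,st[i],P.mean(0),np.arctan(d[0]/d[1]))
x=[cv2.resize(load('w7.png')[0][0:240,120:440,::-1],(400,300)),cv2.resize(shot('scene')[0][160:295,210:390,::-1],(400,300))]
cv2.imwrite('pics/w7c.png',np.hstack(x))
E
```

```text
time: 27.15
tool_pos: [0.531, -0.0612, 0.1213]
tool_rot: [3.14, -0.0, 1.611]
contact_force: [-0.7, 0.2, 0.3]
opening: 0.0439
grip_force: 0.0
time: 27.57
tool_pos: [0.5298, -0.0611, 0.2318]
tool_rot: [-3.139, -0.001, 1.611]
contact_force: [0.4, 0.1, 0.6]
opening: 0.0459
grip_force: 0.0
time: 27.98
tool_pos: [0.5333, -0.1359, 0.2309]
tool_rot: [-3.141, -0.001, 1.61]
contact_force: [-0.5, 0.3, -0.8]
opening: 0.0458
grip_force: 0.0
w6.png [10  6  4 28 99] [-54.25716  -42.417374] -0.053508
w6.png [17 36  9  6 34] [-45.82355  -53.608986] -1.207473
w7.png [ 10   6   6  29 104] [-54.31887  -41.670284] -0.07201583
```

View pics/w7c.png

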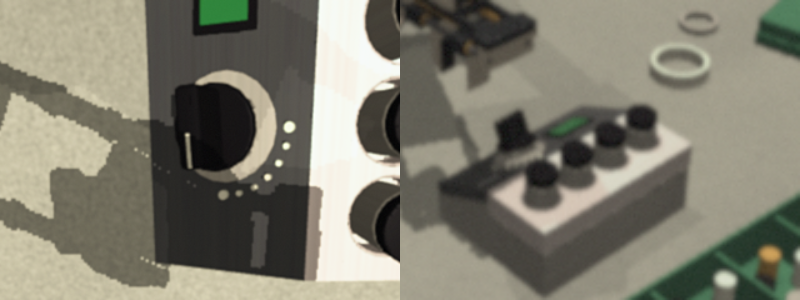

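The pointer (left crop, (187,133)-(189,168)) measures about 1.5, so the knob is at its stop and out. All four jars stand in the wells and the gripper is clear.

```bash
python3 -c "
from cell import robot
print(robot.hand_in())"
```

```text
the job is handed in; nothing more can be done
None
```

Job handed in at about 28 s: both spare jars are seated in wells 1 and 2, and the knob was pushed in, turned clockwise to its end stop (measured at about 1.5 rad), let spring out and released; the hand-in returned no verdict.

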